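# Find and dot the light side of a blower wheel on a roller balancing stand

## Robot

A 6-joint arm with a two-finger parallel gripper is mounted at the origin on the work surface. World frame = base frame: x ahead of the robot, y to its left, z up, the work surface at z = 0. Lengths are in m, angles in rad, forces in N, time in s.
With the tool pointing down it reaches from about 0.275 to 0.725 m from the base axis. Payload 15.9 kg.
Tool frame: the origin (TCP) lies midway between the tips of the shut fingers; the grasp point (between the pads) lies 19 mm behind it; z points along the fingers, y is the line along which they close (so a half turn about z gives the same grasp; the last joint's range is limited). The gripper opens to 85 mm and grips with 20 to 120 N. Pads are 22 mm wide; open, the fingers measure 114 mm over their backs; the gripper's body (76 mm by 85 mm) begins 54 mm behind the grasp point. The pads swing forward as they close: fully open they stand 13 mm farther back than shut.
Start: joints at [-1.244, 0.213, -0.034, 1.323, 0, 1.571], TCP at [0.161, -0.474, 0.201] pointing down, gripper open.
Joint ranges: [-2.98, 2.98], [-0.74, 1.72], [-1.14, 1.35], [-2.1, 2.04], [-1.57, 1.44], [-3.14, 3.14]. Speed limits (rad/s): [1.89, 1.89, 2.39, 2.57, 3.14, 3.14].

## Interface

Orientations are given as a rotation vector (axis times angle).
In Python, from station import telemetry, vision, env gives the robot as it stands.
- The arm moves only by the tool jog_arm, never from a script. Its arguments are lists of equal length, an entry for each row: "rot": the turn, a rotation vector about the tool's x, y, z scaled (see below), a list of three; "slide": the shift along the tool's x, y, z scaled (see below), a list of three; "hand": the opening, from 0 (shut) to 1 (fully open). A call has 1 to 20 rows; each row shifts and turns the commanded pose from where the row before left it, along the tool's axes as they then stand; what a row does not reach is not made up. The controller multiplies each number of a shift by 0.5 m and each number of a turn by 45 degrees. A row lasts 1/8 s, in which the tool goes at most 62.5 mm and 10.7 degrees, less where a joint would pass 70% of its speed; a pose out of reach is approached as far as the arm can. A call with a number of a shift or a turn outside -1 to 1 is refused whole. A call with a gripper value outside its range is refused whole. The fingers move at their own pace and stop on an object; the grip force is fixed at half the most. Time passes only in rows, so rows that do not move let the fingers close. It gives the time, the measured TCP pose, the force, the opening and the grip force at its end, in the units of the state.
- telemetry.get_state(): the state, without advancing time (a new reading comes with each control period).
- vision.snapshot(name): name is "scene" or "top" or "wrist"; returns a dict with "color" (400x640x3 uint8, red, green, blue), "fx", "fy", "cx", "cy" (pixels), "R" (3x3) and "t" (3): a world point X has camera coordinates R X + t. Camera axes: x right, y down, z forward; pixel columns grow to the right and rows downward; lengths in m; the calibration is good to about 2 mm. The wrist camera is an equidistant fisheye: a pixel r from the principal point sees the ray r / f radians off the axis. A picture is of the moment at which its call begins. There is no depth.
- env.sign_off(): hands the job in; it is judged then, once.
The state is a dict: "t": time; "joint_pos": joint angles; "qvel": joint speeds; "joint_torque": joint torques, N m; "position": TCP position; "ee_rot": TCP orientation; "contact_force": force on the tool from outside, world axes, zero at the start; "ft_torque": the same for the moment, N m; "finger_gap": finger opening in m; "finger_force": force on a finger pad.
Only numpy, scipy, OpenCV 4.12 (cv2) and the standard library are available. Lean on these libraries where they do the work, as an engineer would, in place of code of your own. Each camera call takes 0.05 s, during which the arm holds its last target. There are 200 camera calls.

## Task

Lift the orange blower wheel out of its cradle, lower its shaft gently onto the four rollers of the green balancing stand and let go, so that the wheel turns by itself and comes to rest with its heavy side (brass slug) down. Then take the red spring-loaded marker, hold it upright and press its foot squarely onto the very top of the wheel's rim, midway across the rim, about half of its spring travel; lift it straight off without sliding, leaving the wheel settled, and stand the marker upright again in its grey tray. Leave everything else on the bench alone.

Things in the scene. Friction and masses are not known exactly. Their poses are not given: they have to be found in the camera images.
- wheel_centre (a point): Centre of the loose orange blower wheel (white band on its rim), on the shaft's axis; y along the shaft, always level; x, z turn with the wheel. Drum 90 mm diameter, 40 mm wide, flat faces; steel shaft 16 mm diameter, 75 mm out to either side of the centre. 0.36 kg. Starts on the cradle, centre 53.7 mm above the bench. Can be pinched from above across its faces, above the shaft (40 mm grip).
- heavy_spot (a point): Middle of the brass slug set flush in the wheel (seen on both faces), 30 mm from the shaft's axis, midway across: the heavy side. It does not shift in the wheel. It starts 40 to 155 degrees away from straight below the shaft. On the rollers the wheel swings like a damped pendulum and rests, after 1 to 3 s, with this point below the shaft (to a few degrees).
- wheel: The loose wheel itself, same place and axes as wheel_centre.
- nest (a point): Where the wheel's centre lies once its shaft rests on the rollers: over the middle of the fixed green stand, 69.8 mm above the bench; y is the direction of the seated shaft, x level across it.
- stand: Fixed green roller stand, origin under its centre. Base 110 (x) by 210 (y) by 12 mm. Two pairs of free steel rollers, 36 mm diameter, 12 mm wide, 60 mm to either side along y, the two of a pair 37 mm apart along x, tops at 69.5 mm; the shaft lies in the valley between. Aluminium plates (tops 56 mm) behind them; end stops 50 mm wide, tops 88 mm, inner faces 82 mm from the middle: 7 mm play each way.
- cradle_mid (a point): Middle of the underside of the fixed grey cradle in which the wheel lies at first: base 100 mm (x) by 64 mm (y), two rubber rails along y 18 mm high, 60 mm apart. The shaft lies along its y axis.
- marker_grip (a point): Middle of the handle of the loose red marker, 80 mm above its foot, z up along it; it stands upright in the tray at first. Handle 28 mm diameter, 48 to 112 mm above the foot; below it a black collar, 38 mm diameter, 24 to 48 mm above the foot; under that the flat aluminium foot, 30 mm diameter, which springs up into the collar. 0.14 kg.
- marker_foot (a point): Centre of the flat underside of the marker's foot (80 mm below the grip point when the spring is out). It moves with the foot; z axis up along the marker.
- plunger (a joint): How far the marker's foot is pressed into it, in m: 0 out to 0.010 fully in. The spring gives 3 N before it starts to move and 0.6 N more per mm, 6 N at half travel.
- marker: The loose marker itself: origin at the centre of the foot's underside when the spring is out, z up along the marker.
- tray_floor (a point): Centre of the inner floor of the fixed grey marker tray, 6 mm above the bench; inside 82 by 82 mm, its rim 13 mm above the bench.
- multimeter: Orange multimeter lying on its back, 90 by 190 by 46 mm, loose bystander; origin under its centre, long along its y.
- spool_a: Solder spool, 64 mm diameter, 42 mm high, loose bystander; origin under its centre.
- spool_b: Copper wire spool, 64 mm diameter, 42 mm high, loose bystander; origin under its centre.
- bottle: Clear bottle, 60 mm diameter, 170 mm high, loose bystander behind the stand; origin under its centre.
- canister: Dark blue canister, 44 mm diameter, 120 mm high, loose bystander; origin under its centre.
- tin: Amber jar, 56 mm diameter, 40 mm high, loose bystander; origin under its centre.
- screw_box: Green open screw box, 70 by 120 by 30 mm, loose bystander; origin under its centre, long along its y.
- driver: Yellow screwdriver, 170 mm long, lying on the bench along its own x, loose bystander.
Things that resemble listed ones, but are neither listed nor needed, are in the scene too. What is shaped like the wheel but purple is not meant.

How it is judged:
On the way, in this order (a step that is already met when the one before it is completed fails the run):
1. the wheel lies on the rollers, let go, and has come to rest with its heavy side down (distance between wheel_centre and nest below 0.012 m and height (world z) of heavy_spot below 0.048 m and horizontal distance between heavy_spot and wheel_centre below 0.008 m and angular speed of wheel below 0.3 rad/s and contact force between the fingers and wheel below 0.05 N), for 0.5 s.
2. the upright marker is pressed on the very top of the settled wheel's rim, its spring pressed in at least 3 mm (all of step 1 and value of joint plunger above 0.003 m and contact force between marker and wheel above 3 N and angle between marker's own z axis and vertical below 0.12 rad and horizontal distance between marker_foot and wheel_centre below 0.01 m), for 0.15 s.
At the end, for the whole second after the job is handed in: The wheel's shaft rests on the rollers (centre within 12 mm of its seat), still and untouched, its heavy spot down (within 8 mm sideways of straight below the shaft); the marker stands upright (within 0.1 rad), still and let go, on the floor of its tray (all of step 1 and angle between marker's own z axis and vertical below 0.1 rad and horizontal distance between marker_foot and tray_floor below 0.035 m and height (world z) of marker_foot below 0.012 m and linear speed of marker below 0.02 m/s and contact force between the fingers and marker below 0.05 N).
It fails at once if the wheel is let go more than 20 mm above its seat on the rollers (height (world z) of wheel_centre above 0.08977 m and contact force between the fingers and wheel below 0.05 N).
It fails at once if the marker touches the wheel off the top of its rim (foot's centre over 12 mm aside), slides off it, or touches it while the heavy side is not down (contact force between marker and wheel above 0.5 N and (horizontal distance between marker_foot and wheel_centre above 0.012 m or horizontal distance between heavy_spot and wheel_centre above 0.01 m)).
It fails at once if the marker is pressed on the wheel with more than 20 N (contact force between marker and wheel above 20 N).
It fails at once if a bystander on the bench is moved by more than 20 mm (distance of any of multimeter, spool_a, spool_b, bottle, tin, canister, screw_box, driver from where it was at the start of the episode above 0.02 m).
It also fails if it takes over 69 s, if anything falls off the work surface, if the arm or the gripper's body presses on something with over 40 N, if the wrist force passes 120 N, or if a joint passes its speed limit or range.

## Working session

There is one attempt and no reset: what is moved stays moved. The work goes in short steps, Python scripts to look and compute and a tool call to move; the robot and the scene stay as the last step left them, time stands still between calls to the robot, and variables do not carry over. Pictures are saved under pics/ and viewed, at most 10 in all, crops included, and the job is handed in when it is done.

Besides the shell and the picture viewer there is one more tool, called after "Call:" as name(argument=value, ...) on one line, values as JSON. jog_arm: Moves the arm, as the interface text tells. Its arguments: {"type":"object","properties":{"rot":{"type":"array","items":{"type":"array","items":{"type":"number"}}},"slide":{"type":"array","items":{"type":"array","items":{"type":"number"}}},"hand":{"type":"array","items":{"type":"number"}}},"required":["rot","slide","hand"]}

```bash
mkdir -p pics; cat > h.py <<'E'
import numpy as np, cv2
from station import telemetry, vision, env
from scipy.spatial.transform import Rotation as Ro
def snap(n,fn):
    s=vision.snapshot(n); cv2.imwrite('pics/'+fn+'.png',s['color'][:,:,::-1])
    np.savez('pics/'+fn+'.npz',**{k:np.array(v) for k,v in s.items()}); return s
def ray(s,u,v,fish=False):
    x=(u-s['cx'])/s['fx'];y=(v-s['cy'])/s['fy']
    if fish:
        r=np.hypot(x,y); d=np.array([x/r*np.sin(r),y/r*np.sin(r),np.cos(r)]) if r>1e-9 else np.array([0,0,1.])
    else: d=np.array([x,y,1.])
    R=np.array(s['R']); c=-R.T@np.array(s['t']); return c,R.T@d
def at(s,u,v,z,fish=False):
    c,d=ray(s,u,v,fish); return c+d*(z-c[2])/d[2]
def proj(s,X):
    p=np.array(s['R'])@np.array(X)+np.array(s['t']); return np.array([s['fx']*p[0]/p[2]+s['cx'],s['fy']*p[1]/p[2]+s['cy']])
def crop(s,fn,u0,v0,u1,v1,k):
    cv2.imwrite('pics/'+fn+'.png',cv2.resize(np.array(s['color'])[v0:v1,u0:u1,::-1],None,fx=k,fy=k,interpolation=cv2.INTER_CUBIC))
def load(fn): return dict(np.load('pics/'+fn+'.npz'))
def toward(p,rv=None):
    "slide numbers (sum) from measured TCP to p in tool axes"
    s=telemetry.get_state(); R=Ro.from_rotvec(s['ee_rot'])
    d=R.inv().apply(np.array(p)-s['position'])/0.5; return d
E
python3 - <<'E'
from h import *
for n in('top','scene'):
    s=snap(n,n+'0'); print(n,s['fx'],s['cx'],s['cy'],-np.array(s['R']).T@s['t'],np.array(s['R']).round(2).tolist())
s=telemetry.get_state();print(s); print(Ro.from_rotvec(s['ee_rot']).as_matrix().round(3))
E
```

```text
top 371.91033648125534 321.71821847655787 192.64100665649764 [0.41891877 0.00114742 1.12734083] [[0.0, -1.0, 0.03], [-1.0, -0.01, -0.06], [0.06, -0.03, -1.0]]
scene 395.55691131627196 318.3195988688608 201.67619869255864 [ 1.17820641 -0.10650319  0.79790688] [[0.15, 0.99, 0.01], [0.71, -0.09, -0.7], [-0.69, 0.11, -0.71]]
{'t': 0.1, 'joint_pos': array([-1.24401347e+00,  2.13316100e-01, -3.49393033e-02,  1.32348457e+00,
        2.49495272e-05,  1.57083733e+00]), 'qvel': array([-0.00029861, -0.00051938,  0.00278051,  0.00112892, -0.00130767,
       -0.00082726]), 'joint_torque': array([ 9.31449904e-04, -6.87248254e+01,  4.87803125e+01,  1.22808293e-02,
        1.11772856e-04, -1.70602732e-05]), 'position': array([ 0.16040935, -0.47324885,  0.20028372]), 'ee_rot': array([-3.09883849e+00, -5.10812750e-01,  2.02415237e-04]), 'contact_force': array([0.04631449, 0.59981144, 0.530958  ]), 'ft_torque': array([ 0.02727891, -0.05444804,  0.01606947]), 'finger_force': 0.0, 'finger_gap': 0.08546407463175956}
[[ 0.947  0.321 -0.   ]
 [ 0.321 -0.947  0.001]
 [ 0.    -0.001 -1.   ]]
```

View pics/top0.png

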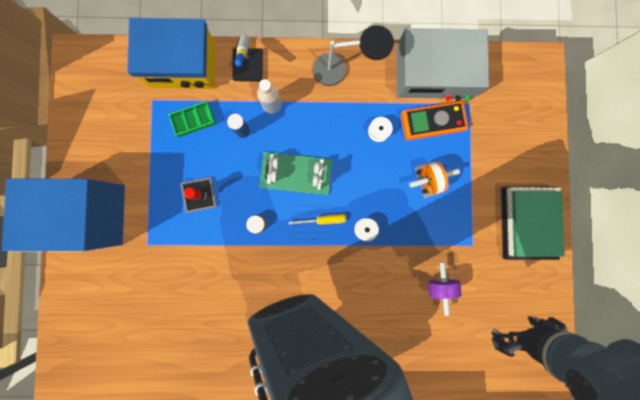

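View pics/scene0.png

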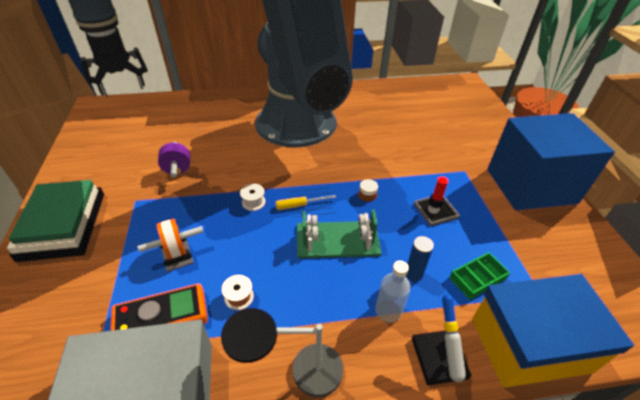

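The top view shows an orange wheel at (434,180) and a purple one at (445,290). The orange one with the white band fits the description, so the purple one is the decoy. The stand is at (296,173). The red marker is in its tray at (197,195); the blue and white pen in the black holder at (245,60) isn't the one meant. I'll confirm these in one enlarged crop.

```bash
python3 - <<'E'
from h import *
t=load('top0')['color'];s=load('scene0')['color']
def c(im,u,v,w,h,k): return cv2.resize(im[v:v+h,u:u+w,::-1],(400,300),interpolation=cv2.INTER_CUBIC)
# wheel top, stand top / marker top, wheel scene ; scales 5,4,5,4
m=np.vstack([np.hstack([c(t,396,150,80,60,5),c(t,246,136,100,75,4)]),np.hstack([c(t,162,165,80,60,5),c(s,123,200,100,75,4)])])
cv2.imwrite('pics/m1.png',m)
E
```

```text
(no output)
```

View pics/m1.png

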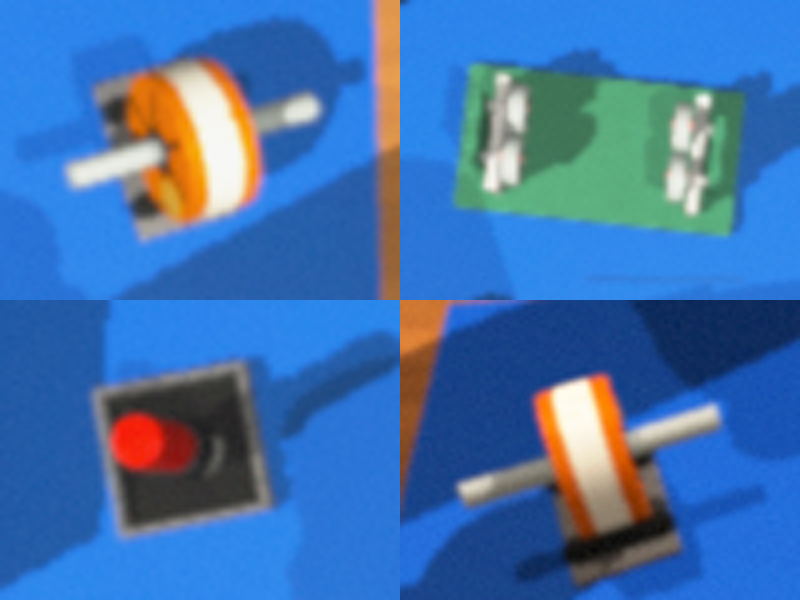

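Confirmed: orange rim with a white band, and the brass slug shows on the near face, low. The stand corners, tray corners and red handle top are all readable.

```bash
python3 - <<'E'
from h import *
t=load('top0');s=load('scene0')
a,b=at(t,409.6,185.2,.0537),at(t,459.6,171,.0537); d=b-a
print('wheel',a,b,(a+b)/2,np.linalg.norm(d),np.degrees(np.arctan2(d[1],d[0])))
# scene: ends (462,490),(718,412) panel
a,b=at(s,123+62/4,200+190/4,.0537),at(s,123+318/4,200+113/4,.0537); d=b-a
print('wheel scene',(a+b)/2,np.linalg.norm(d),np.degrees(np.arctan2(d[1],d[0])))
c=np.array([at(t,u,v,.012) for u,v in((263.5,151.75),(332.25,159.25),(328,194.75),(260.5,187.75))])
l=c[1]+c[2]-c[0]-c[3];print('stand',c.mean(0),np.linalg.norm(l)/2,np.degrees(np.arctan2(l[1],l[0])))
c=np.array([at(t,u,v,.013) for u,v in((181,183),(211,177.4),(216,205.4),(186.6,212.2))])
l=c[1]+c[2]-c[0]-c[3];print('tray',c.mean(0),np.linalg.norm(l)/2,np.degrees(np.arctan2(l[1],l[0])))
print('marker',at(t,189.4,193.2,.118))
E
```

```text
wheel [ 0.50943134 -0.28470695  0.0537    ] [ 0.5521025  -0.43293328  0.0537    ] [ 0.53076692 -0.35882011  0.0537    ] 0.15424614076321555 -73.9400319186923
wheel scene [ 0.52665089 -0.35726775  0.0537    ] 0.15063943618898493 105.61885874561635
stand [0.54679753 0.04770733 0.012     ] 0.20594703760963934 -95.72907228472286
tray [0.48152004 0.33668503 0.013     ] 0.08917385786907497 -77.7520518446953
marker [0.47890277 0.32989569 0.118     ]
```

Call:
jog_arm(rot=[[0,0,0],[0,0,0],[0,0,0],[0,0,0],[0,0,0],[0,0,0],[0,0,0],[0,0,0],[0,0,0],[0,0,0],[0,0,-0.23],[0,0,-0.23],[0,0,-0.23],[0,0,-0.23]], slide=[[0.077,0.002,0],[0.077,0.002,0],[0.077,0.002,0],[0.077,0.002,0],[0.077,0.002,0],[0.077,0.002,0],[0.077,0.002,0],[0.077,0.002,0],[0.077,0.002,0],[0.077,0.002,0],[0,0,0],[0,0,0],[0,0,0],[0,0,0]], hand=[1,1,1,1,1,1,1,1,1,1,1,1,1,1])

```text
t: 1.85
position: [0.5282, -0.3592, 0.2002]
ee_rot: [-2.714, -1.582, 0.001]
contact_force: [-0.1, 0.6, -0.2]
finger_gap: 0.0857
finger_force: 0.0
```

```bash
cat > st.py <<'E'
from h import *
s=telemetry.get_state();R=Ro.from_rotvec(s['ee_rot']).as_matrix()
print('t',s['t'],'p',s['position'].round(4),'yaw',np.degrees(np.arctan2(R[1,1],R[0,1])).round(2),'z',R[:,2].round(3),'j',s['joint_pos'].round(2),'f',s['contact_force'].round(1),s['finger_gap'],s['finger_force'])
E
python3 st.py
```

```text
t 1.85 p [ 0.5282 -0.3592  0.2002] yaw -29.53 z [-0.001  0.001 -1.   ] j [-0.6   0.52  0.4   1.46  0.    1.49] f [-0.1  0.6 -0.2] 0.08565935954590634 0.0
```

Call:
jog_arm(rot=[[0,0,-0.231],[0,0,-0.231],[0,0,-0.231],[0,0,-0.231],[0,0,-0.231],[0,0,-0.231],[0,0,-0.231],[0,0,-0.231],[0,0,-0.231],[0,0,-0.231],[0,0,-0.231],[0,0,-0.231],[0,0,-0.231],[0,0,0]], slide=[[0,0,0],[0,0,0],[0,0,0],[0,0,0],[0,0,0],[0,0,0],[0,0,0],[0,0,0],[0,0,0],[0,0,0],[0,0,0],[0,0,0],[0,0,0],[0,0,0]], hand=[1,1,1,1,1,1,1,1,1,1,1,1,1,1])

```text
t: 3.6
position: [0.5282, -0.3593, 0.2003]
ee_rot: [0.415, -3.113, -0.001]
contact_force: [-0.4, 0.7, 0.4]
finger_gap: 0.0854
finger_force: 0.0
```

```bash
python3 st.py; python3 - <<'E'
from h import *
s=snap('wrist','w1');print(s['fx'],s['cx'],s['cy'],-np.array(s['R']).T@s['t'])
E
```

```text
t 3.6 p [ 0.5282 -0.3593  0.2003] yaw 105.2 z [-0.001  0.    -1.   ] j [-0.6   0.52  0.4   1.46  0.   -0.86] f [-0.4  0.7  0.4] 0.08536817493024833 0.0
309.70691628693146 315.8421752363094 203.9151614900267 [ 0.46531143 -0.3762153   0.37386334]
```

View pics/w1.png

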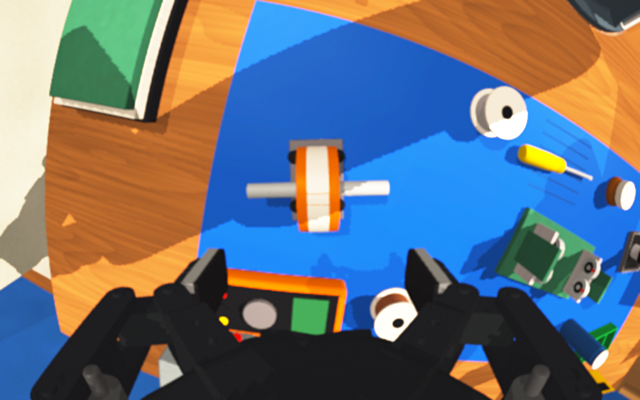

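The wrist view shows the wheel's shaft running from (247,190) to (390,187), with the white band centred near (318,187).

```bash
python3 - <<'E'
from h import *
t=load('w1')
a,b=at(t,247,190.5,.0537,1),at(t,390,187.5,.0537,1); d=b-a
print('wheel',a,b,(a+b)/2,np.linalg.norm(d),np.degrees(np.arctan2(d[1],d[0])))
m=(a+b)/2; m[:2]=(m[:2]*1); print(toward([m[0],m[1],.066]))
E
```

```text
wheel [ 0.55263536 -0.42940825  0.0537    ] [ 0.50926725 -0.28172181  0.0537    ] [ 0.53095131 -0.35556503  0.0537    ] 0.153922312669024 106.36487146979263
[-0.00731324  0.00571992  0.26881218]
```

Call:
jog_arm(rot=[[0,0,-0.01],[0,0,0],[0,0,0],[0,0,0],[0,0,0],[0,0,0],[0,0,0],[0,0,0],[0,0,0],[0,0,0],[0,0,0],[0,0,0],[0,0,0],[0,0,0]], slide=[[-0.004,0.004,0.05],[0,0,0.05],[0,0,0.05],[0,0,0.05],[0,0,0.04],[0,0,0.028],[0,0,0],[0,0,0],[0,0,0],[0,0,0],[0,0,0],[0,0,0],[0,0,0],[0,0,0]], hand=[1,1,1,1,1,1,1,0,0,0,0,0,0,0])

```text
t: 5.4
position: [0.5316, -0.3577, 0.0715]
ee_rot: [-0.429, 3.107, -0.006]
contact_force: [-9.7, 10.2, 50.3]
finger_gap: 0.0005
finger_force: 25.3
```

```bash
python3 st.py
```

```text
t 5.4 p [ 0.5316 -0.3577  0.0715] yaw 105.72 z [ 0.006 -0.003 -1.   ] j [-0.59  0.55  0.12  1.14  0.   -0.87] f [-9.7 10.2 50.3] 0.00048712252516469384 25.349993482232094
```

```bash
python3 - <<'E'
from h import *
a=snap('scene','s2');b=snap('wrist','w2');c=snap('top','t2')
f=lambda im:cv2.resize(im[:,:,::-1],(400,300),interpolation=cv2.INTER_CUBIC)
cv2.imwrite('pics/m2.png',np.vstack([np.hstack([f(a['color'][160:300,90:277]),f(b['color'])]),np.hstack([f(c['color'][130:230,380:513]),f(b['color'][180:380,180:447])])]))
E
```

```text
(no output)
```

View pics/m2.png

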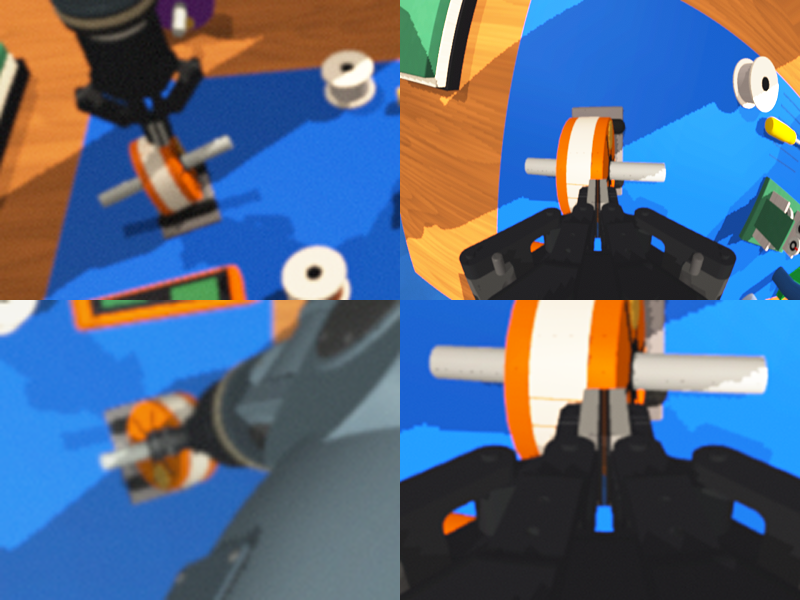

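Both fingers are shut above the shaft on the wheel's right side. The wheel has been tipped or shifted to the left instead of gripped. I'll lift straight up with the fingers still shut, then look.

Call:
jog_arm(rot=[[0,0,0],[0,0,0],[0,0,0],[0,0,0],[0,0,0],[0,0,0],[0,0,0],[0,0,0],[0,0,0]], slide=[[0,0,-0.01],[0,0,-0.02],[0,0,-0.03],[0,0,-0.05],[0,0,-0.05],[0,0,-0.06],[0,0,-0.05],[0,0,0],[0,0,0]], hand=[0,0,0,0,0,0,0,1,1])

```text
t: 6.68
position: [0.5296, -0.3569, 0.2012]
ee_rot: [0.429, -3.112, -0.001]
contact_force: [0.1, 0.2, -0.3]
finger_gap: 0.0355
finger_force: 0.0
```

```bash
python3 st.py; python3 - <<'E'
from h import *
a=snap('scene','s3');b=snap('wrist','w3');c=snap('top','t3')
f=lambda im:cv2.resize(im[:,:,::-1],(400,300),interpolation=cv2.INTER_CUBIC)
cv2.imwrite('pics/m3.png',np.vstack([np.hstack([f(a['color'][160:300,90:277]),f(b['color'])]),np.hstack([f(c['color'][130:230,380:513]),f(b['color'][100:250,220:420])])]))
E
```

```text
t 6.675 p [ 0.5296 -0.3569  0.2012] yaw 105.71 z [-0.001  0.    -1.   ] j [-0.59  0.52  0.41  1.46 -0.   -0.87] f [ 0.1  0.2 -0.3] 0.03548110967089936 0.0
```

View pics/m3.png

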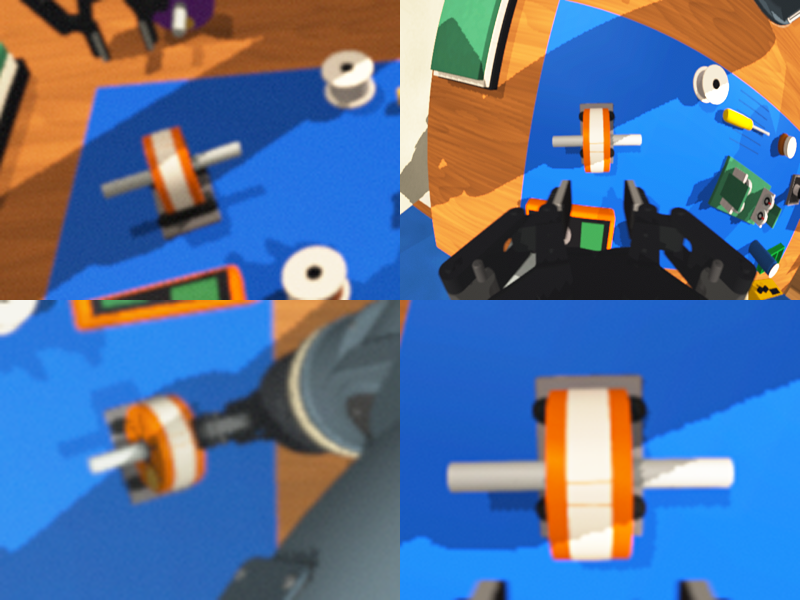

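```bash
python3 - <<'E'
from h import *
p=np.array([.5316,-.3577,.0715]); 
s=load('s2');print('scene tcp panel',(proj(s,p)-[90,160])*300/140)
t=load('t2');print('top tcp panel',(proj(t,p)-[380,130])*3+[0,300])
w=load('w3');a,b=at(w,243.5,188.2,.0537,1),at(w,387,186.3,.0537,1);d=b-a
print((a+b)/2,np.linalg.norm(d),np.degrees(np.arctan2(d[1],d[0])))
s=load('s3')
a,b=at(s,90+102/2.14,160+190/2.14,.0537),at(s,90+241/2.14,160+148/2.14,.0537);d=b-a
print('s3',(a+b)/2,np.linalg.norm(d),np.degrees(np.arctan2(d[1],d[0])))
t=load('t3')
a=at(t,380+90/3,130+(467-300)/3,.0537);print('t3 near end',a)
u=d/np.linalg.norm(d);print('centre',a-u*.075,a+u*.075)
E
```

```text
scene tcp panel [169.1728992 159.6063361]
top tcp panel [168.9985887  441.47693528]
[ 0.53129201 -0.35687081  0.0537    ] 0.15452564907852387 106.38922099736124
s3 [ 0.52999769 -0.35769011  0.0537    ] 0.15248529414375106 105.66908464822534
t3 near end [ 0.50807279 -0.28586614  0.0537    ]
centre [ 0.52832886 -0.35807896  0.0537    ] [ 0.48781671 -0.21365332  0.0537    ]
```

The wheel is upright in its cradle again, centred under the TCP to within about 1 mm. I'll go down a little deeper with a narrower opening and check before closing slowly.

Call:
jog_arm(rot=[[0,0,0],[0,0,0],[0,0,0],[0,0,0],[0,0,0],[0,0,0],[0,0,0],[0,0,0],[0,0,0],[0,0,0]], slide=[[0,0,0.05],[0,0,0.05],[0,0,0.04],[0,0,0.03],[0,0,0.03],[0,0,0.03],[0,0,0.026],[0,0,0.02],[0,0,0],[0,0,0]], hand=[0.75,0.75,0.75,0.75,0.75,0.75,0.75,0.75,0.75,0.75])

```text
t: 8.07
position: [0.53, -0.3571, 0.0642]
ee_rot: [-0.429, 3.112, -0.001]
contact_force: [-0.1, 0.7, 0.1]
finger_gap: 0.064
finger_force: 0.0
```

```bash
python3 st.py; python3 - <<'E'
from h import *
b=snap('wrist','w4');c=snap('top','t4');a=snap('scene','s4')
f=lambda im:cv2.resize(im[:,:,::-1],(400,300),interpolation=cv2.INTER_CUBIC)
cv2.imwrite('pics/m4.png',np.hstack([f(a['color'][180:280,110:243]),f(b['color'][130:330,180:447])]))
E
```

```text
t 8.075 p [ 0.53   -0.3571  0.0642] yaw 105.71 z [ 0.001 -0.    -1.   ] j [-0.59  0.55  0.11  1.13  0.   -0.87] f [-0.1  0.7  0.1] 0.06400706761037192 0.0
```

View pics/m4.png

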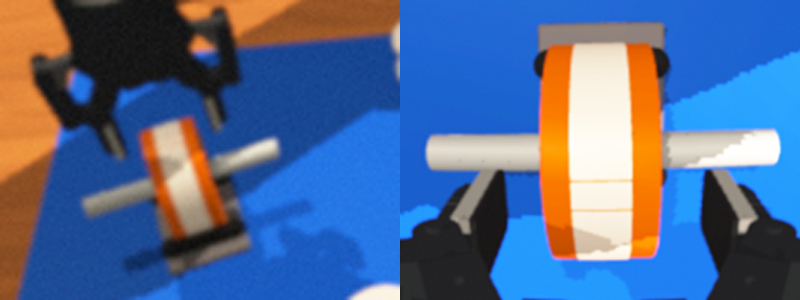

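Call:
jog_arm(rot=[[0,0,0],[0,0,0],[0,0,0],[0,0,0],[0,0,0],[0,0,0]], slide=[[0,0,0],[0,0,0],[0,0,0],[0,0,0],[0,0,0],[0,0,0]], hand=[0.65,0.56,0.52,0.49,0.47,0.46])

```text
t: 8.98
position: [0.5299, -0.3571, 0.0639]
ee_rot: [-0.429, 3.112, -0.001]
contact_force: [0.3, -1.2, 1.3]
finger_gap: 0.0393
finger_force: 9.3
```

```bash
python3 st.py; python3 - <<'E'
from h import *
s=load('s4');st=telemetry.get_state();R=Ro.from_rotvec(st['ee_rot']).as_matrix()
for y in(-.032,.032):print((proj(s,[.53,-.3571,.069]+R[:,1]*y)-[110,180])*3)
E
```

```text
t 8.975 p [ 0.5299 -0.3571  0.0639] yaw 105.71 z [ 0. -0. -1.] j [-0.59  0.55  0.11  1.13 -0.   -0.87] f [ 0.3 -1.2  1.3] 0.03932671064301779 9.324694722890854
[136.85550347 176.3604033 ]
[219.62601199 151.60899762]
```

```bash
python3 - <<'E'
from h import *
w=load('w4');s=load('s4');st=telemetry.get_state();R=Ro.from_rotvec(st['ee_rot']).as_matrix()
def pf(s,X):
    p=s['R']@X+s['t'];r=np.hypot(p[0],p[1]);th=np.arctan2(r,p[2]);return np.array([s['cx']+s['fx']*th*p[0]/r,s['cy']+s['fy']*th*p[1]/r])
for dz in (0,.005,.01,.02,.03):
  for y in(-.032,.032):
    X=np.array([.53,-.3571,.0642+dz])+R[:,1]*y
    print(dz,((pf(w,X)-[180,130])*1.5+[400,0]).round(),((proj(s,X)-[110,180])*3).round())
E
```

```text
0 [524. 156.] [139. 180.]
0 [683. 156.] [221. 155.]
0.005 [522. 161.] [137. 176.]
0.005 [685. 161.] [220. 151.]
0.01 [520. 165.] [135. 172.]
0.01 [687. 165.] [218. 147.]
0.02 [515. 176.] [131. 164.]
0.02 [692. 175.] [215. 139.]
0.03 [510. 187.] [128. 156.]
0.03 [697. 187.] [212. 131.]
```

The pixels put the fingertips higher than I assumed, so the pads hold only the top edge. I'll open slightly, go 6 mm deeper and close again.

Call:
jog_arm(rot=[[0,0,0],[0,0,0],[0,0,0],[0,0,0],[0,0,0],[0,0,0],[0,0,0],[0,0,0],[0,0,0],[0,0,0],[0,0,0]], slide=[[0,0,0],[0,0,0],[0,0,0.006],[0,0,0.006],[0,0,0],[0,0,0],[0,0,0],[0,0,0],[0,0,0],[0,0,0],[0,0,0]], hand=[0.6,0.6,0.6,0.6,0.6,0.52,0.49,0.47,0.45,0.43,0.4])

```text
t: 10.35
position: [0.5299, -0.3572, 0.0582]
ee_rot: [-0.429, 3.112, -0.001]
contact_force: [-1.8, -1.3, 5.5]
finger_gap: 0.0385
finger_force: 59.6
```

Call:
jog_arm(rot=[[0,0,0],[0,0,0],[0,0,0],[0,0,0],[0,0,0],[0,0,0],[0,0,0]], slide=[[0,0,-0.01],[0,0,-0.02],[0,0,-0.04],[0,0,-0.05],[0,0,-0.06],[0,0,-0.06],[0,0,0]], hand=[0.3,0.3,0.3,0.3,0.3,0.3,0.3])

```text
t: 11.22
position: [0.5308, -0.3576, 0.1801]
ee_rot: [-0.429, 3.109, -0.004]
contact_force: [0.2, 0.5, -3.5]
finger_gap: 0.0383
finger_force: 60.9
```

```bash
python3 st.py
```

```text
t 11.225 p [ 0.5308 -0.3576  0.1801] yaw 105.71 z [ 0.003 -0.002 -1.   ] j [-0.59  0.52  0.35  1.4   0.   -0.87] f [ 0.2  0.5 -3.5] 0.038281507126884204 60.855252742767334
```

Held, with 3.5 N of weight on the wrist. Next I carry it over to the stand.

Call:
jog_arm(rot=[[0,0,0],[0,0,0],[0,0,0],[0,0,0],[0,0,0],[0,0,0],[0,0,0],[0,0,0],[0,0,0],[0,0,0],[0,0,0],[0,0,0.119],[0,0,0.119],[0,0,0.119],[0,0,0.119],[0,0,0],[0,0,0]], slide=[[-0.015,0.04,0],[-0.025,0.075,0],[-0.025,0.075,0],[-0.025,0.075,0],[-0.025,0.075,0],[-0.025,0.075,0],[-0.025,0.075,0],[-0.025,0.075,0],[-0.025,0.075,0],[-0.025,0.075,0],[-0.012,0.055,0],[0,0,0],[0,0,0],[0,0,0],[0,0,0],[0,0,0],[0,0,0]], hand=[0.3,0.3,0.3,0.3,0.3,0.3,0.3,0.3,0.3,0.3,0.3,0.3,0.3,0.3,0.3,0.3,0.3])

```text
t: 13.35
position: [0.5465, 0.0477, 0.1772]
ee_rot: [-0.153, -3.137, 0.0]
contact_force: [-0.3, -0.8, -3.6]
finger_gap: 0.038
finger_force: 61.4
```

```bash
python3 st.py; python3 - <<'E'
from h import *
b=snap('wrist','w5');a=snap('scene','s5');c=snap('top','t5')
f=lambda im:cv2.resize(im[:,:,::-1],(400,300),interpolation=cv2.INTER_CUBIC)
g=lambda im:cv2.resize(im[:,:,::-1],(800,300),interpolation=cv2.INTER_CUBIC)
cv2.imwrite('pics/m5.png',np.vstack([np.hstack([f(a['color'][160:280,260:420]),f(c['color'][130:220,236:356])]),g(b['color'][150:270,160:480])]))
E
```

```text
t 13.35 p [0.5465 0.0477 0.1772] yaw 84.41 z [-0.001 -0.    -1.   ] j [0.09 0.32 0.05 1.3  0.   0.18] f [-0.3 -0.8 -3.6] 0.037974121555682985 61.35351777076721
```

View pics/m5.png

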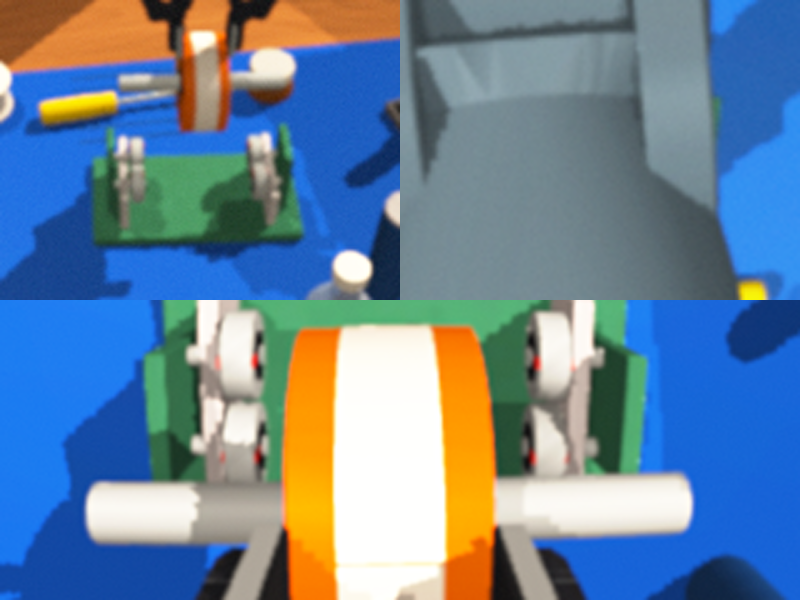

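```bash
python3 - <<'E'
from h import *
w=load('w5')
def pr(n,a,b):
    d=b-a;print(n,(a+b)/2,np.linalg.norm(d),np.degrees(np.arctan2(d[1],d[0])))
pr('valley',at(w,255.2,190.8,.0515,1),at(w,380.4,190.6,.0515,1))
# end plate outer-bottom corners/ end stops top: left stop x145-160 top row y 350; right 645,350
pr('shaft',at(w,195.2,234.8,.1727,1),at(w,436.4,231.2,.1727,1))
s=load('s5') # scene factor 2.5
q=lambda u,v:(260+u/2.5,160+v/2.5)
pr('scene base front edge',at(s,*q(93,238),.012),at(s,*q(302,237),.012))
pr('scene base back edge',at(s,*q(93,157),.012),at(s,*q(277,153),.012))
pr('shaft sc',at(s,*q(120,83),.1727),at(s,*q(294,76),.1727))
E
```

```text
valley [0.54756265 0.04959589 0.0515    ] 0.12555241465887756 84.43936972378944
shaft [0.5482039  0.04739201 0.1727    ] 0.15583333414401465 85.25688131303538
scene base front edge [0.60211177 0.0422055  0.012     ] 0.20647240916515083 82.5288096150621
scene base back edge [0.49321723 0.04906258 0.012     ] 0.1962138876023466 83.965302525331
shaft sc [0.54523881 0.05334629 0.1727    ] 0.15973458174969493 85.7258065178076
```

Call:
jog_arm(rot=[[0,0,0.012],[0,0,0],[0,0,0],[0,0,0],[0,0,0],[0,0,0],[0,0,0],[0,0,0],[0,0,0],[0,0,0],[0,0,0]], slide=[[0,0.003,0.02],[0,0,0.04],[0,0,0.04],[0,0,0.035],[0,0,0.03],[0,0,0.02],[0,0,0.008],[0,0,0.004],[0,0,0.003],[0,0,0],[0,0,0]], hand=[0.3,0.3,0.3,0.3,0.3,0.3,0.3,0.3,0.3,0.3,0.3])

```text
t: 14.88
position: [0.5471, 0.0493, 0.0779]
ee_rot: [0.171, 3.137, 0.0]
contact_force: [0.5, 0.7, -3.4]
finger_gap: 0.0383
finger_force: 61.3
```

Call:
jog_arm(rot=[[0,0,0],[0,0,0],[0,0,0],[0,0,0]], slide=[[0,0,0.003],[0,0,0.003],[0,0,0],[0,0,0]], hand=[0.3,0.3,0.3,0.3])

```text
t: 15.38
position: [0.5468, 0.0493, 0.0748]
ee_rot: [-0.171, -3.137, -0.0]
contact_force: [-4.0, -0.7, 1.5]
finger_gap: 0.0381
finger_force: 61.9
```

```bash
python3 st.py; python3 - <<'E'
from h import *
a=snap('scene','s6');b=snap('wrist','w6')
f=lambda im:cv2.resize(im[:,:,::-1],(400,300),interpolation=cv2.INTER_CUBIC)
cv2.imwrite('pics/m6.png',np.hstack([f(a['color'][185:260,290:390]),f(b['color'][150:300,220:420])]))
E
```

```text
t 15.375 p [0.5468 0.0493 0.0748] yaw 83.75 z [-0.  0. -1.] j [ 0.09  0.37 -0.15  1.05  0.    0.2 ] f [-4.  -0.7  1.5] 0.03805107087408812 61.93897604942322
```

View pics/m6.png

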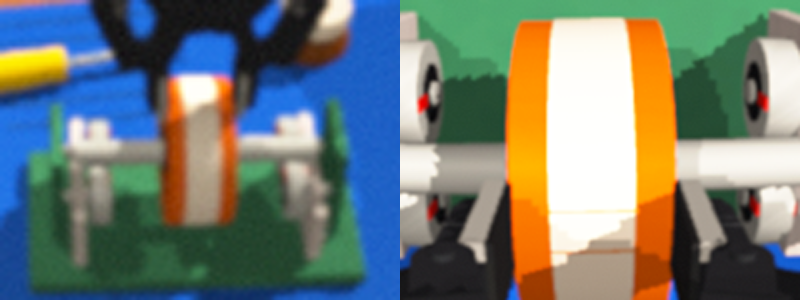

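The shaft is down between the roller pairs and the rollers now carry the weight. I release, back off upward and let it settle.

Call:
jog_arm(rot=[[0,0,0],[0,0,0],[0,0,0],[0,0,0],[0,0,0],[0,0,0],[0,0,0],[0,0,0],[0,0,0],[0,0,0],[0,0,0],[0,0,0],[0,0,0],[0,0,0]], slide=[[0,0,0],[0,0,0],[0,0,0],[0,0,-0.02],[0,0,-0.04],[0,0,-0.06],[0,0,-0.06],[0,0,-0.06],[0,0,-0.06],[0,0,-0.06],[0,0,0],[0,0,0],[0,0,0],[0,0,0]], hand=[0.52,0.65,0.75,0.75,0.75,0.75,0.75,0.75,1,1,1,1,1,1])

```text
t: 17.23
position: [0.5466, 0.0492, 0.2542]
ee_rot: [-0.171, -3.136, 0.0]
contact_force: [1.0, -0.1, -0.9]
finger_gap: 0.0851
finger_force: 0.0
```

```bash
python3 st.py; python3 - <<'E'
from h import *
print(toward([.480,.331,.2552]), toward([.480,.331,.2552])*.5)
E
```

```text
t 17.225 p [0.5466 0.0492 0.2542] yaw 83.75 z [-0.001 -0.    -1.   ] j [0.09 0.32 0.24 1.49 0.   0.2 ] f [ 1.  -0.1 -0.9] 0.08507698737537144 0.0
[ 0.19381239  0.54564038 -0.00196575] [ 0.09690619  0.27282019 -0.00098288]
```

Call:
jog_arm(rot=[[0,0,0],[0,0,0],[0,0,0],[0,0,0],[0,0,0],[0,0,0],[0,0,0],[0,0,0],[0,0,0],[0,0,0]], slide=[[0.024,0.068,0],[0.024,0.068,0],[0.024,0.068,0],[0.024,0.068,0],[0.024,0.068,0],[0.024,0.068,0],[0.024,0.068,0],[0.024,0.068,0],[0,0,0],[0,0,0]], hand=[1,1,1,1,1,1,1,1,1,1])

```text
t: 18.48
position: [0.4811, 0.3298, 0.2545]
ee_rot: [-0.171, -3.137, 0.001]
contact_force: [0.5, 0.2, 0.1]
finger_gap: 0.0851
finger_force: 0.0
```

```bash
python3 st.py; python3 - <<'E'
from h import *
b=snap('wrist','w7');a=snap('scene','s7');c=snap('top','t7')
f=lambda im:cv2.resize(im[:,:,::-1],(400,300),interpolation=cv2.INTER_CUBIC)
cv2.imwrite('pics/m7.png',np.vstack([np.hstack([f(a['color'][190:265,290:390]),f(c['color'][139:214,246:346])]),np.hstack([f(b['color'][80:320,160:480]),f(c['color'][150:225,150:250])])]))
im=b['color'].astype(int);m=((im[...,0]>110)&(im[...,1]<70)&(im[...,2]<80)).astype(np.uint8)
n,_,st,ce=cv2.connectedComponentsWithStats(m)
for i in range(1,n):
    if st[i,4]>60: print(st[i],ce[i].round(1))
E
```

```text
t 18.475 p [0.4811 0.3298 0.2545] yaw 83.76 z [-0.    -0.001 -1.   ] j [ 0.6   0.4   0.35  1.53 -0.    0.71] f [0.5 0.2 0.1] 0.08510389571468892 0.0
[304 164  29  36 799] [318.  181.9]
```

View pics/m7.png

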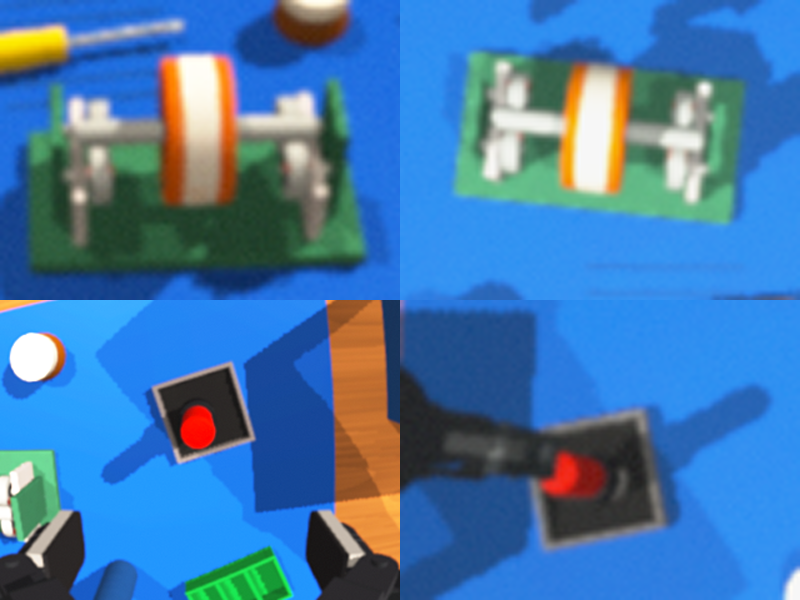

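In the last view the wheel is seated on the rollers: the top panel shows the shaft from (269,168.5) to (322,174). The wrist panel shows the handle's top disc at about (318,185.5), with all four tray corners visible.

```bash
python3 - <<'E'
from h import *
w=load('w7');t=load('t7');s=load('s7')
def pr(n,a,b):
    d=b-a;print(n,(a+b)/2,np.linalg.norm(d),np.degrees(np.arctan2(d[1],d[0])))
print('marker',at(w,318,185.5,.118,1))
c=np.array([at(w,160+u/1.25,80+(v-300)/1.25,.013,1) for u,v in((152,387),(232,363),(254,438),(178,462))]);print('tray',c.mean(0),c)
pr('shaft top',at(t,269,168.5,.0698),at(t,322,174,.0698))
q=lambda u,v:(290+u/4,190+v/4)
pr('shaft scene',at(s,*q(68,129),.0698),at(s,*q(322,130),.0698))
# drum rim top-centre band in scene: band top edge approx (197,55)->rim visible edge
print('band top', at(t,246+197/4,139+128/4,.1148), 'band scene mid', at(s,*q(198,110),.1))
m=at(w,318,185.5,.118,1);print(toward([m[0],m[1],.07]))
E
```

```text
marker [0.47942382 0.33203917 0.118     ]
tray [0.48078649 0.33969588 0.013     ] [[0.44626657 0.287095   0.013     ]
 [0.43003679 0.3750423  0.013     ]
 [0.51435928 0.39168815 0.013     ]
 [0.53248334 0.30495809 0.013     ]]
shaft top [0.54610383 0.0470341  0.0698    ] 0.15191204118501925 -95.57122512733062
shaft scene [0.54635759 0.04876879 0.0698    ] 0.15647912070706976 82.00143727804303
band top [0.5413851  0.04587925 0.1148    ] band scene mid [0.55748581 0.04685227 0.1       ]
[0.00457603 0.00508263 0.36961652]
```

Call:
jog_arm(rot=[[0,0,0],[0,0,0],[0,0,0],[0,0,0],[0,0,0],[0,0,0],[0,0,0],[0,0,0],[0,0,0],[0,0,0],[0,0,0],[0,0,0],[0,0,0],[0,0,0],[0,0,0],[0,0,0],[0,0,0]], slide=[[0.004,0.004,0.03],[0,0,0.05],[0,0,0.05],[0,0,0.05],[0,0,0.05],[0,0,0.05],[0,0,0.05],[0,0,0.035],[0,0,0.02],[0,0,0],[0,0,0],[0,0,0],[0,0,0],[0,0,0],[0,0,0],[0,0,0],[0,0,0]], hand=[1,1,1,1,1,1,1,1,1,0.8,0.6,0.45,0.39,0.36,0.33,0.3,0.25])

```text
t: 20.75
position: [0.4794, 0.3323, 0.0623]
ee_rot: [0.171, 3.137, -0.0]
contact_force: [-1.1, -1.1, 1.4]
finger_gap: 0.026
finger_force: 58.8
```

```bash
python3 st.py
```

```text
t 20.75 p [0.4794 0.3323 0.0623] yaw 83.75 z [ 0. -0. -1.] j [ 0.61  0.44 -0.07  1.06 -0.    0.72] f [-1.1 -1.1  1.4] 0.02600871410968114 58.7730610370636
```

Call:
jog_arm(rot=[[0,0,0],[0,0,0],[0,0,0],[0,0,0],[0,0,0],[0,0,0],[0,0,0],[0,0,0],[0,0,0],[0,0,0],[0,0,0],[0,0,0],[0,0,0],[0,0,0],[0,0,0],[0,0,0],[0,0,0],[0,0,0],[0,0,0]], slide=[[0,0,-0.02],[0,0,-0.05],[0,0,-0.06],[0,0,-0.06],[0,0,-0.06],[0,0,-0.05],[0,0,-0.02],[-0.01,-0.03,0],[-0.022,-0.06,0],[-0.022,-0.06,0],[-0.022,-0.06,0],[-0.022,-0.06,0],[-0.022,-0.06,0],[-0.022,-0.06,0],[-0.022,-0.06,0],[-0.022,-0.06,0],[-0.01,-0.04,0],[0,0,0],[0,0,0]], hand=[0.2,0.2,0.2,0.2,0.2,0.2,0.2,0.2,0.2,0.2,0.2,0.2,0.2,0.2,0.2,0.2,0.2,0.2,0.2])

```text
t: 23.12
position: [0.5464, 0.0483, 0.2217]
ee_rot: [-0.172, -3.136, -0.0]
contact_force: [-0.2, 0.1, -0.8]
finger_gap: 0.0263
finger_force: 59.2
```

```bash
python3 st.py; python3 - <<'E'
from h import *
a=snap('scene','s8');b=snap('wrist','w8')
p=telemetry.get_state()['position']
for n,z in(('handle top',p[2]-.0563+.112),('handle bottom',p[2]-.0563+.048)): print(n,proj(a,[p[0],p[1],z]))
im=a['color'].astype(int)
m=((im[...,0]>100)&(im[...,1]<60)&(im[...,2]<70)).astype(np.uint8)
n,_,st,ce=cv2.connectedComponentsWithStats(m)
print('red',[(st[i].tolist(),ce[i].round(1).tolist()) for i in range(1,n) if st[i,4]>15])
# orange/white on rim in scene & top rim pixel prediction
print('rim top expected',proj(a,[.5463,.048,.1148]))
m=((im[...,0]>150)&(im[...,1]>50)&(im[...,1]<130)&(im[...,2]<60)).astype(np.uint8);m[:, :300]=0;m[:,380:]=0
n,_,st,ce=cv2.connectedComponentsWithStats(m)
print('orange',[(st[i].tolist(),ce[i].round(1).tolist()) for i in range(1,n) if st[i,4]>15])
print(toward([.5463,.048,.1711]))
E
```

```text
t 23.125 p [0.5464 0.0483 0.2217] yaw 83.73 z [-0.001  0.    -1.   ] j [0.09 0.31 0.15 1.41 0.   0.2 ] f [-0.2  0.1 -0.8] 0.02627584348322519 59.19454872608185
handle top [343.8925176  156.22371469]
handle bottom [342.13584076 179.00604813]
red [([205, 0, 9, 31, 84], [208.7, 13.5]), ([218, 14, 10, 34, 103], [223.6, 30.7]), ([233, 16, 10, 25, 88], [237.9, 29.6]), ([186, 32, 37, 69, 380], [198.4, 76.3]), ([199, 41, 10, 25, 77], [203.2, 53.9]), ([236, 42, 8, 18, 56], [240.1, 50.0]), ([225, 48, 5, 19, 34], [226.6, 56.7]), ([203, 71, 10, 16, 57], [207.7, 78.7]), ([222, 87, 39, 14, 225], [238.6, 93.3]), ([512, 87, 10, 8, 25], [516.0, 90.1]), ([494, 88, 9, 7, 23], [498.1, 90.1]), ([516, 100, 22, 15, 36], [526.9, 109.6]), ([336, 154, 14, 29, 327], [342.4, 167.7]), ([187, 167, 11, 6, 31], [192.7, 169.5]), ([331, 226, 4, 15, 34], [331.9, 234.0]), ([77, 256, 12, 3, 22], [83.2, 257.4]), ([203, 301, 4, 23, 51], [204.4, 313.4]), ([231, 301, 13, 4, 25], [237.8, 303.0]), ([120, 304, 8, 9, 48], [123.7, 308.7]), ([463, 328, 12, 5, 28], [468.4, 330.1]), ([462, 333, 16, 5, 26], [469.5, 335.0]), ([574, 376, 14, 7, 27], [580.7, 378.2]), ([290, 388, 8, 4, 17], [293.2, 389.4])]
rim top expected [339.43721729 209.81809294]
orange [([367, 79, 13, 50, 383], [374.0, 104.3]), ([321, 82, 7, 20, 80], [324.1, 90.9]), ([358, 131, 8, 11, 38], [361.1, 135.9]), ([354, 134, 26, 32, 331], [371.5, 152.5]), ([327, 137, 5, 6, 20], [329.2, 139.4]), ([338, 141, 13, 14, 139], [344.1, 147.5]), ([300, 144, 33, 24, 187], [318.3, 154.4]), ([319, 169, 18, 13, 62], [328.9, 177.3]), ([348, 168, 4, 12, 27], [349.0, 173.3]), ([303, 174, 20, 9, 49], [311.7, 178.0]), ([331, 206, 5, 28, 83], [332.8, 220.8]), ([345, 211, 4, 25, 60], [346.4, 224.0]), ([324, 320, 32, 28, 150], [337.5, 335.2]), ([364, 320, 16, 6, 43], [372.0, 322.8]), ([324, 335, 56, 65, 1171], [357.2, 373.5]), ([300, 339, 15, 9, 31], [305.8, 343.5])]
[ 0.00026366 -0.00150175  0.10167509]
```

Call:
jog_arm(rot=[[0,0,0],[0,0,0],[0,0,0],[0,0,0],[0,0,0],[0,0,0]], slide=[[0,-0.001,0.03],[0,0,0.03],[0,0,0.02],[0,0,0.01],[0,0,0.004],[0,0,0]], hand=[0.2,0.2,0.2,0.2,0.2,0.2])

```text
t: 23.98
position: [0.5469, 0.0478, 0.1754]
ee_rot: [0.171, 3.137, 0.0]
contact_force: [0.6, 0.8, -1.9]
finger_gap: 0.0263
finger_force: 59.2
```

Call:
jog_arm(rot=[[0,0,0],[0,0,0],[0,0,0],[0,0,0],[0,0,0]], slide=[[0,0,0.004],[0,0,0.004],[0,0,0.003],[0,0,0],[0,0,0]], hand=[0.2,0.2,0.2,0.2,0.2])

```text
t: 24.6
position: [0.5469, 0.0478, 0.1699]
ee_rot: [0.171, 3.137, 0.0]
contact_force: [-0.5, -0.2, 2.1]
finger_gap: 0.0262
finger_force: 59.2
```

Contact came at about the expected height. I press in about 4 mm more and hold.

Call:
jog_arm(rot=[[0,0,0],[0,0,0],[0,0,0],[0,0,0],[0,0,0],[0,0,0]], slide=[[0,0,0.003],[0,0,0.003],[0,0,0.002],[0,0,0],[0,0,0],[0,0,0]], hand=[0.2,0.2,0.2,0.2,0.2,0.2])

```text
t: 25.35
position: [0.5468, 0.0478, 0.1658]
ee_rot: [0.171, 3.137, 0.0]
contact_force: [-0.2, -0.3, 5.0]
finger_gap: 0.0263
finger_force: 59.4
```

```bash
python3 - <<'E'
from h import *
f=[]
for i in range(4):
    vision.snapshot('top'); s=telemetry.get_state(); f.append(s['contact_force'])
print(s['t'],np.mean(f,0),s['position'])
E
```

```text
25.55 [0.17508112 0.05537957 5.28680514] [0.54684456 0.04779245 0.16579845]
```

The push is about 6.5 N, roughly half travel. I lift straight off and go back above the tray.

Call:
jog_arm(rot=[[0,0,0],[0,0,0],[0,0,0],[0,0,0],[0,0,0],[0,0,0],[0,0,0],[0,0,0],[0,0,0],[0,0,0],[0,0,0],[0,0,0],[0,0,0],[0,0,0],[0,0,0],[0,0,0],[0,0,0],[0,0,0],[0,0,0]], slide=[[0,0,-0.005],[0,0,-0.005],[0,0,-0.007],[0,0,-0.015],[0,0,-0.03],[0,0,-0.03],[0,0,-0.03],[0.01,0.03,0],[0.022,0.06,0],[0.022,0.06,0],[0.022,0.06,0],[0.022,0.06,0],[0.022,0.06,0],[0.022,0.06,0],[0.022,0.06,0],[0.022,0.06,0],[0.012,0.045,0],[0,0,0],[0,0,0]], hand=[0.2,0.2,0.2,0.2,0.2,0.2,0.2,0.2,0.2,0.2,0.2,0.2,0.2,0.2,0.2,0.2,0.2,0.2,0.2])

```text
t: 27.92
position: [0.4786, 0.3341, 0.2266]
ee_rot: [-0.171, -3.137, 0.001]
contact_force: [-0.6, -0.7, -1.2]
finger_gap: 0.0261
finger_force: 59.3
```

```bash
python3 st.py; python3 - <<'E'
from h import *
print(toward([.480,.335,.0635]))
E
```

```text
t 27.925 p [0.4786 0.3341 0.2266] yaw 83.75 z [-0. -0. -1.] j [ 0.61  0.39  0.28  1.45 -0.    0.72] f [-0.6 -0.7 -1.2] 0.02607320301510943 59.25459086894989
[-0.00261075  0.00211836  0.3261878 ]
```

Call:
jog_arm(rot=[[0,0,0],[0,0,0],[0,0,0],[0,0,0],[0,0,0],[0,0,0],[0,0,0],[0,0,0],[0,0,0],[0,0,0],[0,0,0]], slide=[[-0.002,0.002,0.03],[0,0,0.05],[0,0,0.05],[0,0,0.05],[0,0,0.05],[0,0,0.04],[0,0,0.03],[0,0,0.016],[0,0,0.008],[0,0,0.004],[0,0,0]], hand=[0.2,0.2,0.2,0.2,0.2,0.2,0.2,0.2,0.2,0.2,0.2])

```text
t: 29.3
position: [0.4799, 0.3354, 0.063]
ee_rot: [0.171, 3.137, 0.0]
contact_force: [-0.0, -0.6, -1.1]
finger_gap: 0.0261
finger_force: 59.3
```

Call:
jog_arm(rot=[[0,0,0],[0,0,0],[0,0,0]], slide=[[0,0,0.0015],[0,0,0],[0,0,0]], hand=[0.2,0.2,0.2])

```text
t: 29.68
position: [0.4799, 0.3355, 0.0623]
ee_rot: [0.171, 3.136, 0.001]
contact_force: [-1.0, 0.5, 2.3]
finger_gap: 0.0261
finger_force: 59.4
```

The foot is on the tray floor. I let go gradually and rise.

Call:
jog_arm(rot=[[0,0,0],[0,0,0],[0,0,0],[0,0,0],[0,0,0],[0,0,0],[0,0,0],[0,0,0],[0,0,0],[0,0,0],[0,0,0],[0,0,0],[0,0,0],[0,0,0],[0,0,0]], slide=[[0,0,0],[0,0,0],[0,0,0],[0,0,0],[0,0,0],[0,0,0],[0,0,-0.02],[0,0,-0.05],[0,0,-0.06],[0,0,-0.06],[0,0,-0.06],[0,0,-0.06],[0,0,0],[0,0,0],[0,0,0]], hand=[0.33,0.38,0.45,0.6,0.8,0.9,0.9,0.9,0.9,0.9,0.9,0.9,0.9,0.9,0.9])

```text
t: 31.55
position: [0.4793, 0.335, 0.2162]
ee_rot: [-0.171, -3.136, 0.001]
contact_force: [0.4, 1.0, 0.2]
finger_gap: 0.0771
finger_force: 0.0
```

```bash
python3 st.py; python3 - <<'E'
from h import *
b=snap('wrist','w9');a=snap('scene','s9');c=snap('top','t9')
im=b['color'].astype(int);m=((im[...,0]>110)&(im[...,1]<70)&(im[...,2]<80)).astype(np.uint8)
n,_,st,ce=cv2.connectedComponentsWithStats(m)
for i in range(1,n):
    if st[i,4]>60: print(st[i],ce[i].round(1))
s=load('s7')
d=np.abs(s['color'][190:265,290:390].astype(int)-a['color'][190:265,290:390]).max(2);print('stand region diff',(d>60).sum(),d.mean())
for n,r in(('scene red',np.s_[165:225,410:470]),):
    for k in('scene0','s9'):
        q=load(k)['color'][r].astype(int);m=(q[...,0]>120)&(q[...,1]<70)&(q[...,2]<80);y,x=np.where(m);print(k,x.min(),x.max(),y.min(),y.max(),m.sum())
E
```

```text
t 31.55 p [0.4793 0.335  0.2162] yaw 83.75 z [-0.001 -0.001 -1.   ] j [0.61 0.39 0.25 1.43 0.   0.72] f [0.4 1.  0.2] 0.07706235842690409 0.0
[ 301  171   32   40 1009] [316.6 191.4]
stand region diff 95 4.8772
scene0 24 36 13 33 182
s9 25 38 12 34 190
```

```bash
python3 - <<'E'
from h import *
a,b=load('s7')['color'].astype(int),load('s9')['color'].astype(int)
d=np.abs(a-b).max(2)[190:265,290:390];y,x=np.where(d>60);print(np.percentile(x,[0,25,50,75,100]),np.percentile(y,[0,25,50,75,100]))
for i in(a,b):
    m=(i[...,0]>120)&(i[...,1]<130)&(i[...,2]<60)&(i[...,0]-i[...,1]>60);m=m[200:245,325:355];yy,xx=np.where(m);print('orange',xx.min(),xx.max(),yy.min(),yy.max(),xx.mean(),yy.mean(),m.sum())
E
```

```text
[43.  73.5 82.  85.5 89. ] [29. 70. 72. 73. 74.]
orange 6 23 6 39 12.513089005235603 26.172774869109947 191
orange 6 23 6 40 12.576530612244898 26.158163265306122 196
```

The wheel hasn't moved; the differences are only shadow at the crop's edge. The marker stands upright in its tray, so I'm handing in.

```bash
python3 -c "
from station import env
print(env.sign_off())"
```

```text
the job is handed in; nothing more can be done
None
```

I handed the job in at about 32 s: the wheel is on the rollers and let go, its rim top was pressed with about 6.5 N and the marker stands upright in its tray; I could not see the brass slug directly, and my first grasp tipped the wheel in its cradle before the second one held.

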